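# Fit the keyed drive pulley on the clay turntable's gear unit

## Task

Put the loose belt pulley, as it lies with its boss up, over the upright shaft of the gear unit; the shaft's brass key will stop it partway. Keep hold of it and, pressing only gently, turn it until its keyway drops over the key, then bring it fully home on the shaft's shoulder and let go. Never force it down or let it slam, and leave the wrench, brush and jar where they are.

Things in the scene. Friction and masses are not known exactly. Their poses are not given: they have to be found in the camera images.
- pulley: Loose aluminium V-belt pulley, 0.3 to 0.5 kg, lying flat, boss up. Rim disc 92 mm across, 18 mm high, belt groove in its edge; above it a round boss 50 mm across reaches 50 mm over the underside (32 mm free to grip). Through bore 26.4 mm with a keyway 10.5 mm wide, cut 21 mm out from the axis, full height. Origin: centre of underside, on the bore axis; z up the axis; the keyway lies towards +x.
- boss_top (a point): Centre of the top face of the pulley's boss, 50 mm above its underside, on the bore axis. Axes as the pulley's.
- gear_unit: Green worm gear unit fixed to the bench: housing 115 x 105 mm, 80 mm high, on a foot 140 x 130 mm; grey motor out to 120 mm on its +x side, up to 90 mm high. An upright steel shaft stands on top. Origin on the shaft axis at bench height, z up. Self-locking: shaft and key do not turn. The pulley must not press, jam or strike it with more than 60 N.
- seat (a point): Centre of the shoulder (50 mm disc, 86 mm above the bench) round the foot of the gear unit's shaft, on the shaft axis: the pulley's underside rests here when fully home. Axes as the gear unit's.
- shaft_tip (a point): Tip of the 24 mm shaft, 54 mm above the shoulder; its top 10 mm taper to 12 mm. A brass key 8 mm wide, reaching 19 mm from the axis, runs from the shoulder to 20 mm above it, its top edges bevelled; above it the shaft is plain. The key faces somewhere within 35 degrees either side of the gear unit's +x, new each time: its angle is not measured and must be seen or felt. Axes as the gear unit's.
- wrench: Loose steel wrench 170 mm long lying on the bench, not part of the job. Origin under its middle.
- brush: Loose brush 190 mm long lying on the bench, not part of the job. Origin under its middle.
- jar: Loose jar 56 mm in diameter, 75 mm high, standing on the bench, not part of the job. Origin: centre of its underside.
There are look-alikes about, which are no part of the job. There is more than one size of the gear_unit; the one meant has the size given above.

How it is judged:
On the way, in this order (a step that is already met when the one before it is completed fails the run):
1. the pulley, boss up, is on the shaft: its underside at least 16 mm below the shaft's tip and still above the lower half of the key (z of pulley in the frame of seat between 0.01 and 0.038 m and horizontal distance between pulley and seat below 0.004 m and angle between pulley's own z axis and vertical below 0.1 rad), for 0.05 s.
2. the keyway has gone down over the key: underside less than 8 mm above the shoulder (z of pulley in the frame of seat below 0.008 m and horizontal distance between pulley and seat below 0.003 m and angle between pulley's own z axis and vertical below 0.1 rad), for 0.1 s.
At the end, for the whole second after the job is handed in: The pulley stands still and upright (within 0.05 rad) on the shaft, its underside within 2 mm of the shoulder and its axis within 3 mm of the shaft's, key in keyway; it is released (z of pulley in the frame of seat between -0.003 and 0.002 m and horizontal distance between pulley and seat below 0.003 m and z of pulley in the frame of gear_unit above 0.08 m and angle between pulley's own z axis and vertical below 0.05 rad and linear speed of pulley below 0.01 m/s); the robot touches nothing.
It fails at once if the pulley presses on or strikes the gear unit, shaft or key with more than 60 N (contact force between pulley and gear_unit above 60 N).
It fails at once if the wrench is moved by more than 20 mm (distance of wrench from where it was at the start of the episode above 0.02 m).
It fails at once if the brush is moved by more than 20 mm (distance of brush from where it was at the start of the episode above 0.02 m).
It fails at once if the jar is moved by more than 20 mm (distance of jar from where it was at the start of the episode above 0.02 m).
It also fails if it takes over 64 s, if anything falls off the work surface, if the arm or the gripper's body presses on something with over 40 N, if the wrist force passes 120 N, or if a joint passes its speed limit or range.

## Robot

A 7-joint arm with a two-finger parallel gripper is mounted at the origin on the work surface. World frame = base frame: x ahead of the robot, y to its left, z up, the work surface at z = 0. Lengths are in m, angles in rad, forces in N, time in s.
With the tool pointing down it reaches from about 0.425 to 0.875 m from the base axis. Payload 4.7 kg.
Tool frame: the origin (TCP) lies on the centre line of the jaws, within the pads' length; the fingertips stand 14 mm ahead of it and the grasp point (between the pads) lies 5 mm behind it; z points along the fingers, y is the direction in which the jaws open and shut (so a half turn about z gives the same grasp; the last joint's range is limited). The gripper opens to 87 mm and grips with 3 to 60 N. Pads are 19 mm wide; open, the fingers measure 117 mm over their backs; the gripper's body (75 mm by 190 mm) begins 51 mm behind the grasp point.
Start: joints at [1.35, 0.321, -0.07, 1.45, 0.023, 1.371, -0.057], TCP at [0.151, -0.632, 0.215] pointing down, gripper open.
Joint ranges: [-2.86, 2.86], [-0.3, 2.09], [-1.38, 1.24], [0.06, 2.45], [-1.56, 4.7], [0.09, 2.05], [-2.69, 2.69]. Speed limits (rad/s): [2.57, 2.57, 3.14, 3.14, 3.14, 3.14, 3.14].

## Interface

Orientations are given as a rotation vector (axis times angle).
In Python, from bench import ctrl, optics, models gives the robot as it stands. The module is installed in compiled form; this text tells all that it offers.
- The arm moves only by the tool arm_command, never from a script. Its argument "motion" is a list of rows, each a list of 3 entries, a list of its own where there are three numbers: the shift along the tool's x, y, z in mm, then the turn, a rotation vector about the tool's x, y, z in degrees, then the closure, from 0 (fully open) to 1 (shut). In form: [[[x, y, z], [ax, ay, az], claw], ...]. A call has 1 to 8 rows; each row shifts and turns the commanded pose from where the row before left it, along the tool's axes as they then stand; what a row does not reach is not made up. A row lasts 1/12 s, in which the tool goes at most 41.7 mm and 7.16 degrees, less where a joint would pass 70% of its speed; a pose out of reach is approached as far as the arm can. A call with a gripper value outside its range is refused whole. The fingers move at their own pace and stop on an object; "force" is the grip in N (left out, the last holds). Time passes only in rows, so rows that do not move let the fingers close. It gives the time, the measured TCP pose, the force and the opening at its end, in the units of the state.
- ctrl.get_state(): the state, without advancing time (a new reading comes with each control period).
- optics.get_image(name): name is "scene" or "top"; returns (picture, depth): 420x560x3 uint8, blue, green, red; 420x560 float32, m along the optical axis (not along the pixel's ray), 0 where there is no reading.
- optics.camera_model(name): a dict with "fovy" (degrees; the focal length in pixels is half the picture's height over the tangent of half this angle, whatever the lens; pixels are square), "cx", "cy" (the principal point, pixels), "distortion" ([k1, k2, p1, p2, k3] as OpenCV has them; the pictures are not rectified), "rvec" (rotation vector, rad) and "tvec" (3), from world to camera coordinates, as OpenCV has them. Camera axes: x right, y down, z forward; pixel columns grow to the right and rows downward; lengths in m; the calibration is good to about 2 mm. A picture is of the moment at which its call begins. camera_model takes no time and is no camera call.
- ctrl.close_job(): hands the job in, once; it reports no verdict.
Trained networks look in the newest picture that a camera, given by its name, has taken for a name from the list of things; names that differ only in an ending like _2 or _b are one class to them, and where a whole thing is asked for, a point or a joint stands for the part that bears it (a point fixed in the world has none). Each returns a list of dicts, best first, with "conf" (0 to 1); they miss things now and then, are a little off and sometimes report something else, mostly with a low value. They report only what shows in the picture. A call takes as long as a camera call. They do not tell look-alikes from the thing itself.
- models.search_frame(camera, target): "location" ([x, y, z] in m, in the coordinates of the camera as it stood for that picture, good to about 4 mm: the middle of the surface that is visible of it).
- models.silhouettes(camera, target): "pixels" (420x560 bool, what is visible of it).
The state is a dict: "time": time; "joint_positions": joint angles; "qd": joint speeds; "joint_torque": joint torques, N m; "position": TCP position; "tool_rot": TCP orientation; "ft_force": force on the tool from outside, world axes, zero at the start; "torque": the same for the moment, N m; "grip_width": opening from 0.0 (shut) to 1.0 (fully open).
Only numpy, scipy, OpenCV 4.12 (cv2) and the standard library are available. Lean on these libraries where they do the work, as an engineer would, in place of code of your own. Each camera call takes 0.05 s, during which the arm holds its last target.

## Working session

There is one attempt and no reset: what is moved stays moved. The work goes in short steps, Python scripts to look and compute and a tool call to move; the robot and the scene stay as the last step left them, time stands still between calls to the robot, and variables do not carry over. Pictures are saved under pics/ and viewed, and the job is handed in when it is done.

Besides the shell and the picture viewer there is one more tool, called after "Request:" by a JSON object that holds its "op" and its "data". arm_command: Moves the arm, as the interface text tells. Its arguments: {"type":"object","properties":{"motion":{"type":"array","items":{"type":"array"}},"force":{"type":"number"}},"required":["motion"]}

```bash
mkdir -p pics; cat > h.py <<'E'
import numpy as np, cv2
from bench import ctrl, optics, models
def cam(n):
    m=optics.camera_model(n); R=cv2.Rodrigues(np.array(m['rvec'],float))[0]; t=np.array(m['tvec'],float).reshape(3)
    f=210/np.tan(np.radians(m['fovy'])/2); K=np.array([[f,0,m['cx']],[0,f,m['cy']],[0,0,1]])
    return K,np.array(m['distortion'],float),R,t
def pts(n,uv,z):
    K,d,R,t=cam(n); uv=np.asarray(uv,float).reshape(-1,1,2)
    p=cv2.undistortPoints(uv,K,d).reshape(-1,2); z=np.asarray(z).reshape(-1,1)
    c=np.hstack([p*z,z]); return (c-t)@R
def planept(n,uv,zw):
    K,d,R,t=cam(n); p=cv2.undistortPoints(np.asarray(uv,float).reshape(-1,1,2),K,d).reshape(-1,2)
    r=np.hstack([p,np.ones((len(p),1))])@R; o=-t@R
    s=(zw-o[2])/r[:,2]; return o+r*s[:,None]
def proj(n,P):
    K,d,R,t=cam(n); return cv2.projectPoints(np.asarray(P,float).reshape(-1,3),cv2.Rodrigues(R)[0],t,K,d)[0].reshape(-1,2)
def w(n,loc):
    K,d,R,t=cam(n); return (np.array(loc)-t)@R
E
python3 - <<'E'
from h import *
for n in ['scene','top']:
    im,d=optics.get_image(n); cv2.imwrite(f'pics/{n}0.png',im); np.save(f'{n}0.npy',d)
    K,dd,R,t=cam(n); print(n,K[0,0],dd,-t@R,R[2])
    for g in ['pulley','gear_unit','wrench','brush','jar','shaft_tip']:
        for r in models.search_frame(n,g): print(g,round(r['conf'],2),w(n,r['location']).round(3),proj(n,[w(n,r['location'])]).round())
print(ctrl.get_state())
E
```

```text
scene 379.709373080022 [-0.10490628  0.          0.          0.          0.        ] [0.95526155 0.2201996  0.82402646] [-0.50300673 -0.24619843 -0.82847484]
pulley 0.57 [ 0.549 -0.13   0.017] [[224. 216.]]
gear_unit 0.69 [0.32  0.224 0.054] [[389. 191.]]
gear_unit 0.61 [0.538 0.224 0.076] [[363. 257.]]
brush 0.73 [0.578 0.004 0.019] [[266. 245.]]
jar 0.57 [0.769 0.034 0.075] [[236. 312.]]
shaft_tip 0.89 [0.537 0.218 0.079] [[361. 255.]]
shaft_tip 0.64 [0.323 0.223 0.061] [[389. 190.]]
top 475.905494909639 [-0.04065215  0.          0.          0.          0.        ] [ 0.42610313 -0.00546174  1.1991801 ] [ 0.11310068 -0.00382374 -0.99357618]
pulley 0.83 [ 0.544 -0.145  0.02 ] [[336. 214.]]
gear_unit 0.79 [0.307 0.209 0.061] [[191. 315.]]
gear_unit 0.73 [0.508 0.207 0.082] [[190. 229.]]
wrench 0.77 [ 0.359 -0.011  0.004] [[284. 289.]]
brush 0.69 [0.572 0.001 0.018] [[278. 204.]]
jar 0.79 [0.744 0.026 0.078] [[266. 130.]]
shaft_tip 0.64 [0.509 0.205 0.083] [[191. 228.]]
shaft_tip 0.62 [0.303 0.207 0.063] [[192. 316.]]
{'time': 0.7, 'joint_positions': array([ 1.35006444,  0.32091649, -0.07011377,  1.45049549,  0.02259215,
        1.37084035, -0.05691568]), 'qd': array([ 0.00055637, -0.00128011,  0.00054527,  0.00111282,  0.00040999,
       -0.00069652, -0.00041484]), 'joint_torque': array([ 9.41415419e-05, -4.90951538e+01, -4.02794201e-01, -3.12718463e+01,
       -6.36908063e-02,  3.34423478e-02,  1.74227335e-05]), 'position': array([ 0.1512297 , -0.63217274,  0.21524318]), 'tool_rot': array([ 3.11982904e+00,  3.68033738e-01, -3.13915766e-05]), 'ft_force': array([-0.49922092, -0.10915366,  0.18834579]), 'torque': array([-0.00377622,  0.07757372, -0.02715512]), 'grip_width': 1.000996446145932}
```

View pics/scene0.png

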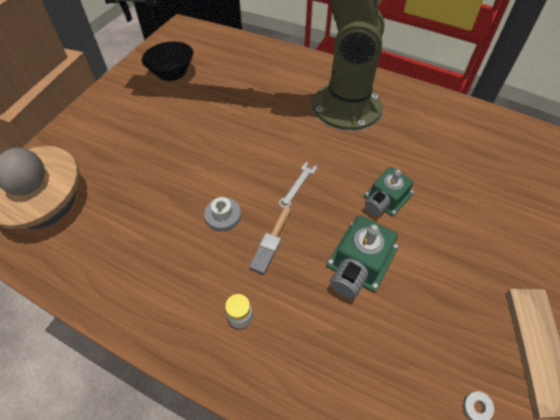

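View pics/top0.png

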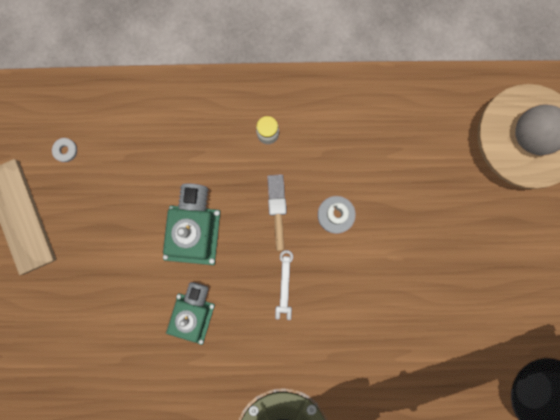

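Two gear units show in the top picture, a large one at (190,232) and a small one at (190,317). The pulley is at (337,214), and the ring at (64,150) has no boss. I'll enlarge these and measure their sizes.

```bash
python3 - <<'E'
from h import *
im=cv2.imread('pics/top0.png'); s=cv2.imread('pics/scene0.png')
c=lambda a,x0,y0,wd,h,k:cv2.resize(a[y0:y0+h,x0:x0+wd],None,fx=k,fy=k,interpolation=cv2.INTER_CUBIC)
a=np.vstack([np.hstack([c(im,155,180,70,60,5),c(im,305,185,70,60,5)]),np.hstack([c(s,335,210,70,60,5),c(s,190,185,70,60,5)])])
cv2.imwrite('pics/crop0.png',a)
d=np.load('top0.npy')
for name,t in (('gear_unit','g'),('pulley','p')):
  for r in models.silhouettes('top',name):
    m=r['pixels']; v,u=np.nonzero(m&(d>0)); P=pts('top',np.c_[u,v],d[v,u])
    b=cv2.minAreaRect(P[:,:2].astype(np.float32)); print(name,r['conf'],m.sum(),b,P[:,2].max())
    h,_=np.histogram(P[:,2],np.arange(-.01,.17,.005)); print(h)
E
```

```text
gear_unit 0.84 1968 ((0.3111107647418976, 0.2159280776977539), (0.097449392080307, 0.1382497102022171), 71.70964050292969) 0.10618357064923896
[  0   5  19 154  91  22  10  22  22  33  40  81 176 602 497 109   5   8
   7   3   2  23  26   4   0   0   0   0   0   0   0   0   0   0   0]
gear_unit 0.65 3435 ((0.5274870991706848, 0.21537986397743225), (0.13313552737236023, 0.1997344195842743), 82.98583984375) 0.14348127419547968
[   0    2    2   84  360   70   24   14   14   16   12   27   42   38
   77  113  196  766 1008  336   88    5    9   11    7    4    3   13
   34   32   15    0    0    0    0]
pulley 0.81 1029 ((0.5428929924964905, -0.1450406014919281), (0.0903288945555687, 0.09038877487182617), 16.66342544555664) 0.05769994709948374
[  0  14  20  13  48 463 199  10   7  10  15 106 116   2   0   0   0   0
   0   0   0   0   0   0   0   0   0   0   0   0   0   0   0   0   0]
```

View pics/crop0.png

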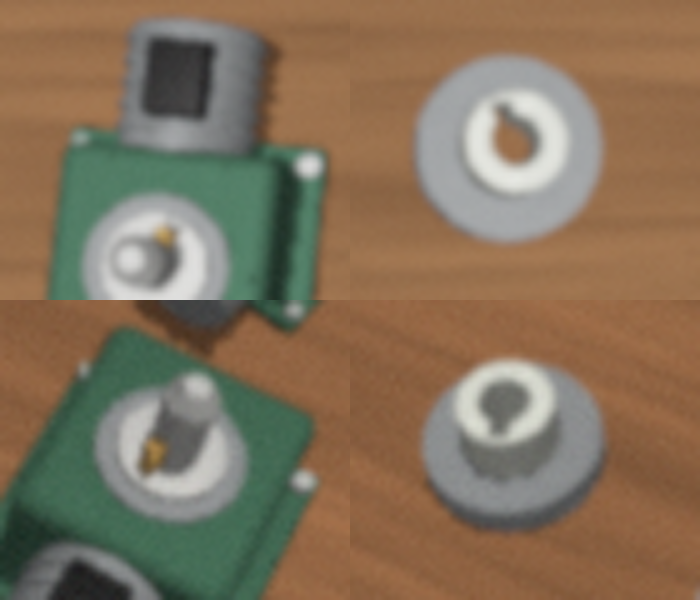

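The large unit's bounding box is 133×200 mm, its top is at about 0.08 m and its tip at 0.14 m, so it fits the description. Next I'll rectify both views onto the known height planes.

```bash
cat >> h.py <<'E'
def ortho(n,im,cx,cy,z,half=.06,k=.0004):
    N=int(2*half/k); i,j=np.mgrid[:N,:N]
    X=cx+half-i*k; Y=cy+half-j*k   # up=+x, left=+y
    uv=proj(n,np.c_[X.ravel(),Y.ravel(),np.full(N*N,z)]).astype(np.float32).reshape(N,N,2)
    o=cv2.remap(im,uv[...,0],uv[...,1],cv2.INTER_CUBIC)
    for q in range(0,N,25): o[q,::4]=(255,0,255) if q==N//2 else o[q,::4]//2; o[::4,q]=(255,0,255) if q==N//2 else o[::4,q]//2
    return o
E
python3 - <<'E'
from h import *
T=cv2.imread('pics/top0.png'); S=cv2.imread('pics/scene0.png')
for nm,(x,y,z) in dict(boss=(.543,-.145,.05),shoulder=(.512,.21,.086),tip=(.512,.21,.14),keytop=(.512,.21,.106)).items():
    cv2.imwrite(f'pics/o_{nm}.png',np.hstack([ortho('top',T,x,y,z),ortho('scene',S,x,y,z)]))
E
cd pics; python3 -c "
import cv2,numpy as np
cv2.imwrite('o_a.png',np.vstack([cv2.imread('o_boss.png'),cv2.imread('o_shoulder.png')]));cv2.imwrite('o_b.png',np.vstack([cv2.imread('o_keytop.png'),cv2.imread('o_tip.png')]))"
```

```text
(no output)
```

View pics/o_a.png

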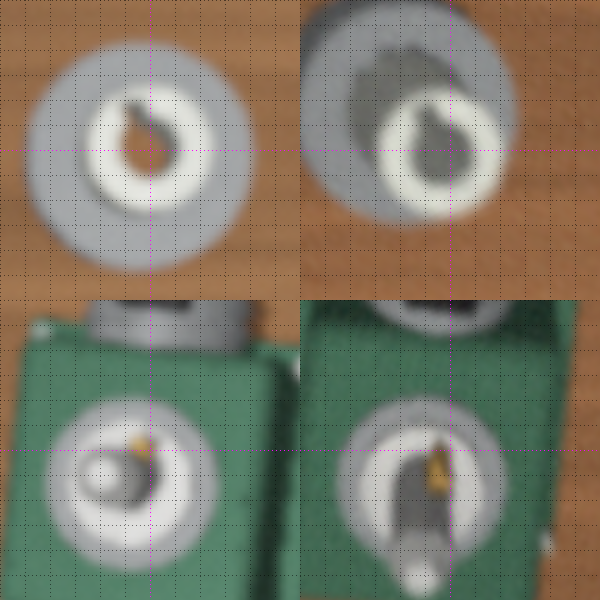

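View pics/o_b.png

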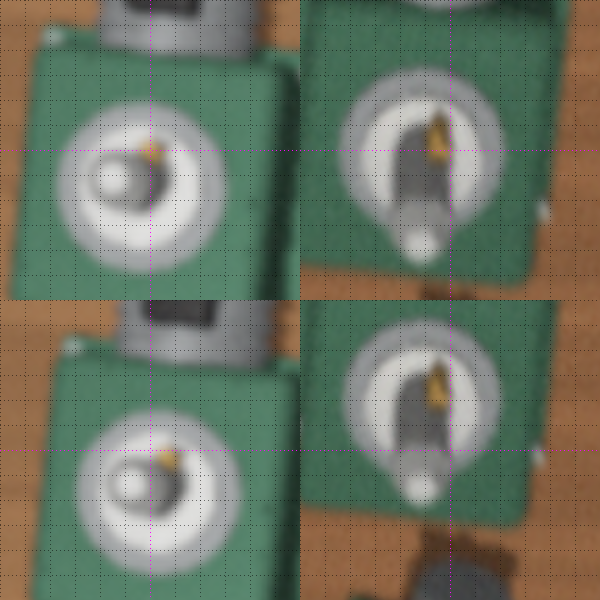

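The top and scene cameras disagree by about 3 mm in y, but they agree on the offset from pulley to shaft: (-0.046, +0.362). Estimates:
- **Pulley:** about (0.543, -0.143), keyway at about +24°.
- **Shaft:** about (0.498, 0.219), key at about -28° in world axes.

I'll centre the pulley on the TCP by gripping it twice, the second time at right angles to the first.

```bash
cat >> h.py <<'E'
def go(x,y,z,yaw=None):
    s=ctrl.get_state(); R=cv2.Rodrigues(np.array(s['tool_rot']))[0]; d=np.array([x,y,z])-s['position']
    ps=np.degrees(np.arctan2(R[1,0],R[0,0])); tilt=np.degrees(np.arccos(-R[2,2]))
    print('t',s['time'],'pos',s['position'].round(4),'yaw',ps.round(2),'tilt',tilt.round(2),'F',np.round(s['ft_force'],1),'w',s['grip_width'])
    print('tool shift mm',(R.T@d*1000).round(1),'turn z', None if yaw is None else round(ps-yaw,1), 'j',np.round(s['joint_positions'],2))
E
python3 -c "
from h import *
go(.543,-.143,.15,13.5)"
```

```text
t 0.8 pos [ 0.1512 -0.6322  0.2152] yaw 13.45 tilt 0.01 F [-0.3 -0.3  0.9] w 1.0000706053027502
tool shift mm [ 494.9 -384.6   65.1] turn z -0.0 j [ 1.35  0.32 -0.07  1.45  0.02  1.37 -0.06]
```

Request:
{"op": "arm_command", "data": {"motion": [[[31,-24,0],[0,0,0],0],[[31,-24,0],[0,0,0],0],[[31,-24,0],[0,0,0],0],[[31,-24,0],[0,0,0],0],[[31,-24,0],[0,0,0],0],[[31,-24,0],[0,0,0],0],[[31,-24,0],[0,0,0],0],[[31,-24,0],[0,0,0],0]]}}

```text
time: 1.47
position: [0.3486, -0.3861, 0.2155]
tool_rot: [3.119, 0.368, 0.0]
ft_force: [-0.5, -0.9, 1.3]
grip_width: 1.003
```

Request:
{"op": "arm_command", "data": {"motion": [[[31,-24,0],[0,0,0],0],[[31,-24,0],[0,0,0],0],[[31,-24,0],[0,0,0],0],[[31,-24,0],[0,0,0],0],[[31,-24,0],[0,0,0],0],[[31,-24,0],[0,0,0],0],[[31,-24,0],[0,0,0],0],[[0,0,0],[0,0,0],0]]}}

```text
time: 2.13
position: [0.5244, -0.1644, 0.2157]
tool_rot: [-3.114, -0.387, -0.007]
ft_force: [0.8, 0.4, 0.1]
grip_width: 1.003
```

```bash
python3 -c "
from h import *
go(.543,-.143,.036,13.5)"
```

```text
t 2.1333 pos [ 0.5244 -0.1644  0.2157] yaw 14.17 tilt 0.35 F [0.8 0.4 0.1] w 1.0033643084810062
tool shift mm [ 22.4 -15.5 179.9] turn z 0.7 j [ 0.75  0.14 -0.53  1.69  0.07  1.33 -1.12]
```

Request:
{"op": "arm_command", "data": {"motion": [[[11,-8,20],[0,0,0],0],[[11,-8,25],[0,0,0],0],[[0,0,30],[0,0,0],0],[[0,0,30],[0,0,0],0],[[0,0,25],[0,0,0],0],[[0,0,0],[0,0,0],0],[[0,0,0],[0,0,0],0]]}}

```text
time: 2.72
position: [0.5363, -0.1531, 0.0844]
tool_rot: [-3.119, -0.368, 0.004]
ft_force: [0.2, -0.0, 1.4]
grip_width: 1.001
```

```bash
python3 -c "
from h import *
go(.543,-.143,.036,13.5)
im,d=optics.get_image('scene'); cv2.imwrite('pics/s1.png',cv2.resize(im[140:300,140:340],None,fx=3,fy=3))
im,d=optics.get_image('top'); cv2.imwrite('pics/t1.png',im)
"
```

```text
t 2.7167 pos [ 0.5363 -0.1531  0.0844] yaw 13.45 tilt 0.16 F [ 0.2 -0.   1.4] w 1.0007350170341107
tool shift mm [ 8.9 -8.2 48.4] turn z -0.0 j [ 0.69  0.27 -0.53  1.82  0.15  1.09 -1.23]
```

View pics/s1.png

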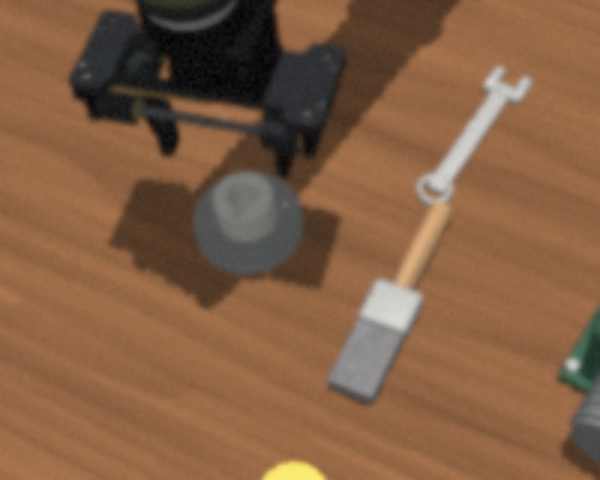

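```bash
python3 -c "
from h import *
s=ctrl.get_state(); p=s['position'];R=cv2.Rodrigues(np.array(s['tool_rot']))[0]
q=[p+R@[0,a,.014] for a in(-.05,0,.05)]
print((proj('scene',q)-[140,140])*3, (proj('scene',[[.543,-.143,.05]])-[140,140])*3)"
```

```text
[[285.50991993 181.15479644]
 [226.53749596 170.31100256]
 [168.65943519 159.66629003]] [[238.66896051 194.95609884]]
```

Request:
{"op": "arm_command", "data": {"motion": [[[9,-8,0],[0,0,0],0],[[0,0,0],[0,0,0],0],[[0,0,20],[0,0,0],0],[[0,0,18],[0,0,0],0],[[0,0,10],[0,0,0],0],[[0,0,0],[0,0,0],0]]}}

```text
time: 3.32
position: [0.543, -0.1426, 0.0356]
tool_rot: [-3.118, -0.369, 0.004]
ft_force: [0.1, -0.3, -0.0]
grip_width: 0.997
```

Request:
{"op": "arm_command", "data": {"motion": [[[0,0,0],[0,0,0],0.5],[[0,0,0],[0,0,0],0.6],[[0,0,0],[0,0,0],0.7],[[0,0,0],[0,0,0],0.7],[[0,0,0],[0,0,0],0.7],[[0,0,0],[0,0,0],0.7]], "force": 8}}

```text
time: 3.82
position: [0.5445, -0.1435, 0.0376]
tool_rot: [3.119, 0.368, 0.001]
ft_force: [0.3, -0.8, 0.7]
grip_width: 0.634
```

```bash
python3 -c "
from h import *
go(.543,-.143,.036,13.5)"
```

```text
t 3.8167 pos [ 0.5445 -0.1435  0.0376] yaw 13.45 tilt 0.04 F [ 0.3 -0.8  0.7] w 0.6344023932257368
tool shift mm [-1.4 -0.8  1.6] turn z -0.1 j [ 0.66  0.34 -0.52  1.85  0.2   1.   -1.28]
```

Request:
{"op": "arm_command", "data": {"motion": [[[0,0,0],[0,0,0],0.7],[[0,0,0],[0,0,0],0.7],[[0,0,0],[0,0,0],0.7],[[0,0,0],[0,0,0],0.7],[[0,0,0],[0,0,0],0.7]]}}

```text
time: 4.23
position: [0.5443, -0.1432, 0.0374]
tool_rot: [-3.12, -0.368, -0.0]
ft_force: [-1.1, 1.2, 2.6]
grip_width: 0.566
```

The jaws stopped at 0.566×87 = 49 mm, which is the boss. I'll open, turn 90° and grip again.

Request:
{"op": "arm_command", "data": {"motion": [[[0,0,0],[0,0,0],0.2],[[0,0,0],[0,0,0],0.2],[[0,0,0],[0,0,-4],0.2],[[0,0,0],[0,0,-7],0.2],[[0,0,0],[0,0,-7],0.2],[[0,0,0],[0,0,-7],0.2],[[0,0,0],[0,0,-7],0.2],[[0,0,0],[0,0,-7],0.2]]}}

```text
time: 4.9
position: [0.5441, -0.1436, 0.0368]
tool_rot: [2.814, 1.397, -0.0]
ft_force: [0.2, 1.1, -0.3]
grip_width: 0.795
```

Request:
{"op": "arm_command", "data": {"motion": [[[0,0,0],[0,0,-7],0.2],[[0,0,0],[0,0,-7],0.2],[[0,0,0],[0,0,-7],0.2],[[0,0,0],[0,0,-7],0.2],[[0,0,0],[0,0,-7],0.2],[[0,0,0],[0,0,-7],0.2],[[0,0,0],[0,0,-7],0.2],[[0,0,0],[0,0,0],0.2]]}}

```text
time: 5.57
position: [0.544, -0.1437, 0.0367]
tool_rot: [-1.985, -2.434, 0.0]
ft_force: [0.2, 0.2, -0.9]
grip_width: 0.801
```

```bash
python3 -c "
from h import *
go(.5443,-.1433,.036,103.5)"
```

```text
t 5.5667 pos [ 0.544  -0.1437  0.0367] yaw 101.61 tilt 0.02 F [ 0.2  0.2 -0.9] w 0.8005780662495751
tool shift mm [0.3 0.4 0.7] turn z -1.9 j [ 0.88  0.41 -0.79  1.84  0.33  1.03  0.16]
```

Request:
{"op": "arm_command", "data": {"motion": [[[0,0,0],[0,0,0],0.7],[[0,0,0],[0,0,0],0.7],[[0,0,0],[0,0,0],0.7],[[0,0,0],[0,0,0],0.7],[[0,0,0],[0,0,0],0.7],[[0,0,0],[0,0,0],0.7],[[0,0,0],[0,0,0],0.7],[[0,0,0],[0,0,0],0.7]], "force": 20}}

```text
time: 6.23
position: [0.5437, -0.1435, 0.037]
tool_rot: [-1.989, -2.431, 0.001]
ft_force: [-2.6, -0.7, 0.6]
grip_width: 0.556
```

Request:
{"op": "arm_command", "data": {"motion": [[[0,0,-3],[0,0,0],0.7],[[0,0,-8],[0,0,0],0.7],[[0,0,-15],[0,0,0],0.7],[[0,0,-25],[0,0,0],0.7],[[0,0,-30],[0,0,0],0.7],[[0,0,-30],[0,0,0],0.7],[[0,0,-30],[0,0,0],0.7],[[0,0,-30],[0,0,0],0.7]]}}

```text
time: 6.9
position: [0.5444, -0.1427, 0.21]
tool_rot: [1.987, 2.432, 0.001]
ft_force: [-0.6, 0.3, -3.9]
grip_width: 0.56
```

```bash
python3 -c "
from h import *
go(.498,.2187,.21,100)
im,d=optics.get_image('scene'); cv2.imwrite('pics/s2.png',cv2.resize(im[120:280,140:340],None,fx=3,fy=3))
"
```

```text
t 6.9 pos [ 0.5444 -0.1427  0.21  ] yaw 101.5 tilt 0.07 F [-0.6  0.3 -3.9] w 0.5603382982169269
tool shift mm [363.4  26.6  -0. ] turn z 1.5 j [ 0.96  0.23 -0.86  1.66  0.17  1.34  0.28]
```

View pics/s2.png

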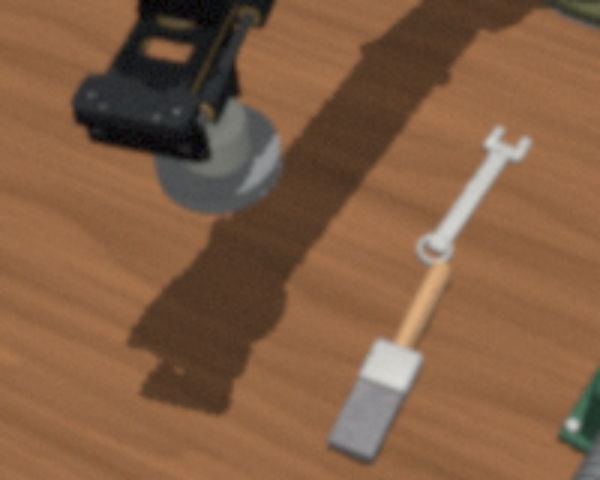

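Request:
{"op": "arm_command", "data": {"motion": [[[15,1,0],[0,0,0],0.7],[[30,2,0],[0,0,0],0.7],[[35,3,0],[0,0,0],0.7],[[35,3,0],[0,0,0],0.7],[[35,3,0],[0,0,0],0.7],[[35,3,0],[0,0,0],0.7],[[35,3,0],[0,0,0],0.7],[[35,2,0],[0,0,0],0.7]]}}

```text
time: 7.62
position: [0.5122, 0.113, 0.2078]
tool_rot: [1.987, 2.433, 0.0]
ft_force: [0.8, 0.6, -2.9]
grip_width: 0.559
```

Request:
{"op": "arm_command", "data": {"motion": [[[35,2,0],[0,0,0],0.7],[[30,2,0],[0,0,0],0.7],[[15,1,0],[0,0,0],0.7],[[0,0,0],[0,0,6],0.7],[[0,0,0],[0,0,7],0.7],[[0,0,0],[0,0,7],0.7],[[0,0,0],[0,0,7],0.7],[[0,0,0],[0,0,7],0.7]]}}

```text
time: 8.28
position: [0.5013, 0.1909, 0.2075]
tool_rot: [-2.616, -1.738, 0.001]
ft_force: [0.0, 0.6, -3.6]
grip_width: 0.558
```

```bash
python3 -c "
from h import *
go(.498,.2183,.21,67)
"
```

```text
t 8.2833 pos [0.5013 0.1909 0.2075] yaw 67.18 tilt 0.04 F [ 0.   0.6 -3.6] w 0.5580748048346338
tool shift mm [ 24.  -13.7  -2.4] turn z 0.2 j [ 0.48  0.18 -0.98  1.72  0.15  1.33 -0.93]
```

Request:
{"op": "arm_command", "data": {"motion": [[[12,-7,0],[0,0,0],0.7],[[12,-7,0],[0,0,0],0.7],[[0,0,0],[0,0,0],0.7],[[0,0,0],[0,0,0],0.7]]}}

```text
time: 8.62
position: [0.4975, 0.2186, 0.2078]
tool_rot: [-2.61, -1.748, 0.001]
ft_force: [-1.1, 0.2, -2.6]
grip_width: 0.556
```

```bash
python3 -c "
from h import *
go(.498,.2183,.18,67)
im,d=optics.get_image('scene'); cv2.imwrite('pics/s3.png',cv2.resize(im[140:300,260:460],None,fx=3,fy=3,interpolation=2))
im,d=optics.get_image('top'); cv2.imwrite('pics/t3.png',cv2.resize(im[160:300,100:300],None,fx=3,fy=3,interpolation=2))
"
```

```text
t 8.6167 pos [0.4975 0.2186 0.2078] yaw 67.63 tilt 0.04 F [-1.1  0.2 -2.6] w 0.5557809865042235
tool shift mm [-0.1  0.6 27.8] turn z 0.6 j [ 0.43  0.21 -1.    1.7   0.18  1.33 -0.99]
```

View pics/s3.png

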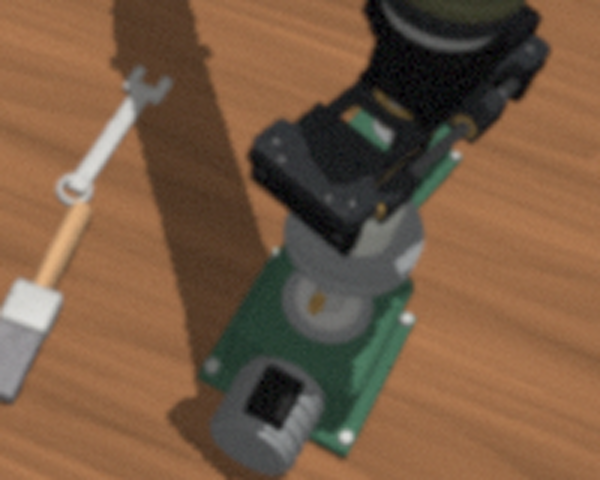

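View pics/t3.png

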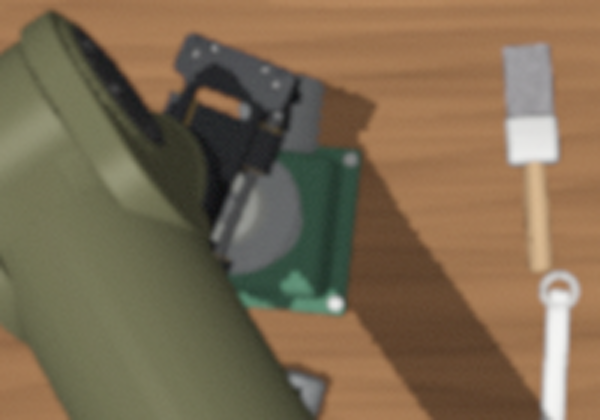

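The pulley hangs over the shaft at about (365,235) in the scene crop. I'll lower it slowly while watching the force.

Request:
{"op": "arm_command", "data": {"motion": [[[0,0,10],[0,0,0],0.7],[[0,0,10],[0,0,0],0.7],[[0,0,7],[0,0,0],0.7],[[0,0,0],[0,0,0],0.7]]}}

```text
time: 9.05
position: [0.4972, 0.2162, 0.1785]
tool_rot: [-2.613, -1.743, 0.006]
ft_force: [-0.2, 0.1, -3.4]
grip_width: 0.557
```

Request:
{"op": "arm_command", "data": {"motion": [[[0,0,2],[0,0,0],0.7],[[0,0,2],[0,0,0],0.7],[[0,0,2],[0,0,0],0.7],[[0,0,2],[0,0,0],0.7],[[0,0,0],[0,0,0],0.7]]}}

```text
time: 9.47
position: [0.4984, 0.2175, 0.1728]
tool_rot: [-2.613, -1.744, 0.001]
ft_force: [0.7, 0.1, -3.3]
grip_width: 0.555
```

```bash
python3 -c "
from h import *
go(.498,.2183,.15,67)
print(ctrl.get_state()['torque'])
"
```

```text
t 9.4667 pos [0.4984 0.2175 0.1728] yaw 67.46 tilt 0.02 F [ 0.7  0.1 -3.3] w 0.5553703018169667
tool shift mm [ 0.6 -0.7 22.8] turn z 0.5 j [ 0.41  0.24 -0.99  1.75  0.21  1.27 -1.02]
[-0.11787322 -0.08758763  0.00381019]
```

Request:
{"op": "arm_command", "data": {"motion": [[[0.5,-0.5,2],[0,0,0],0.7],[[0,0,2],[0,0,0],0.7],[[0,0,2],[0,0,0],0.7],[[0,0,1],[0,0,0],0.7],[[0,0,0],[0,0,0],0.7]]}}

```text
time: 9.88
position: [0.4979, 0.2182, 0.1658]
tool_rot: [-2.612, -1.744, 0.001]
ft_force: [-0.2, 0.7, -3.0]
grip_width: 0.557
```

```bash
python3 -c "
from h import *
go(.498,.2183,.15,67)
print(ctrl.get_state()['torque'])
"
```

```text
t 9.8833 pos [0.4979 0.2182 0.1658] yaw 67.46 tilt 0.04 F [-0.2  0.7 -3. ] w 0.5574051354701851
tool shift mm [ 0.1  0.  15.8] turn z 0.5 j [ 0.41  0.24 -0.98  1.76  0.21  1.26 -1.02]
[ 0.0571254   0.03700011 -0.00369798]
```

Request:
{"op": "arm_command", "data": {"motion": [[[0,0,2],[0,0,0],0.7],[[0,0,2],[0,0,0],0.7],[[0,0,2],[0,0,0],0.7],[[0,0,2],[0,0,0],0.7],[[0,0,2],[0,0,0],0.7],[[0,0,2],[0,0,0],0.7],[[0,0,2],[0,0,0],0.7],[[0,0,0],[0,0,0],0.7]]}}

```text
time: 10.55
position: [0.4977, 0.2182, 0.1512]
tool_rot: [-2.612, -1.744, 0.002]
ft_force: [-0.6, 1.6, -5.2]
grip_width: 0.565
```

```bash
python3 -c "
from h import *
go(.498,.2183,.15,67)
print(ctrl.get_state()['torque'])
"
```

```text
t 10.55 pos [0.4977 0.2182 0.1512] yaw 67.47 tilt 0.08 F [-0.6  1.6 -5.2] w 0.5653919617717846
tool shift mm [0.2 0.3 1.2] turn z 0.5 j [ 0.4   0.26 -0.98  1.77  0.23  1.23 -1.03]
[ 0.52151886  0.24712564 -0.07393591]
```

Request:
{"op": "arm_command", "data": {"motion": [[[0,0,1.5],[0,0,0],0.7],[[0,0,1.5],[0,0,0],0.7],[[0,0,1.5],[0,0,0],0.7],[[0,0,0],[0,0,0],0.7]]}}

```text
time: 10.88
position: [0.4978, 0.2184, 0.1473]
tool_rot: [-2.612, -1.744, 0.001]
ft_force: [-3.1, 2.5, -3.3]
grip_width: 0.556
```

```bash
python3 -c "
from h import *
go(.498,.2183,.143,67)
print(ctrl.get_state()['torque'])
"
```

```text
t 10.8833 pos [0.4978 0.2184 0.1473] yaw 67.47 tilt 0.05 F [-3.1  2.5 -3.3] w 0.5562123058965254
tool shift mm [0.  0.2 4.3] turn z 0.5 j [ 0.4   0.26 -0.98  1.78  0.23  1.22 -1.04]
[ 0.64082399  0.6118715  -0.04205679]
```

Request:
{"op": "arm_command", "data": {"motion": [[[0.2,-0.8,0],[0,0,0],0.7],[[0,0,1],[0,0,0],0.7],[[0,0,1],[0,0,0],0.7],[[0,0,0],[0,0,0],0.7]]}}

```text
time: 11.22
position: [0.4977, 0.2185, 0.1455]
tool_rot: [2.613, 1.744, 0.0]
ft_force: [-1.8, 1.7, -2.6]
grip_width: 0.56
```

Request:
{"op": "arm_command", "data": {"motion": [[[0,0,1],[0,0,0],0.7],[[0,0,1],[0,0,0],0.7],[[0,0,0],[0,0,0],0.7]]}}

```text
time: 11.47
position: [0.4977, 0.2185, 0.1435]
tool_rot: [2.613, 1.744, 0.0]
ft_force: [-1.5, 1.1, -1.7]
grip_width: 0.561
```

```bash
python3 -c "
from h import *
go(.498,.2183,.143,67)
print(ctrl.get_state()['torque'])
"
```

```text
t 11.4667 pos [0.4977 0.2185 0.1435] yaw 67.45 tilt 0.01 F [-1.5  1.1 -1.7] w 0.5611506759779826
tool shift mm [-0.1  0.4  0.5] turn z 0.4 j [ 0.4   0.27 -0.98  1.78  0.24  1.21 -1.04]
[0.43340097 0.29151401 0.02618159]
```

Request:
{"op": "arm_command", "data": {"motion": [[[0,-0.4,0.5],[0,0,0],0.7],[[0,0,0.5],[0,0,0],0.7],[[0,0,0],[0,0,0],0.7]]}}

```text
time: 11.72
position: [0.4975, 0.2187, 0.1427]
tool_rot: [2.613, 1.744, 0.001]
ft_force: [-0.2, 1.2, -2.3]
grip_width: 0.556
```

Request:
{"op": "arm_command", "data": {"motion": [[[0,0,0.5],[0,0,0],0.7],[[0,0,0.5],[0,0,0],0.7],[[0,0,0],[0,0,0],0.7]]}}

```text
time: 11.97
position: [0.4977, 0.2191, 0.1423]
tool_rot: [2.612, 1.744, 0.002]
ft_force: [-0.9, 1.0, 2.5]
grip_width: 0.558
```

Contact: Fz went from -3.5 to +2.5 N at an underside height of about 0.105, which is the key's top. I'll turn towards the key under this light pressure.

Request:
{"op": "arm_command", "data": {"motion": [[[0,0,0],[0,0,2],0.7],[[0,0,0],[0,0,2],0.7],[[0,0,0],[0,0,0],0.7]]}}

```text
time: 12.22
position: [0.4978, 0.2191, 0.1422]
tool_rot: [2.672, 1.651, 0.002]
ft_force: [-1.1, 1.2, 3.2]
grip_width: 0.559
```

Request:
{"op": "arm_command", "data": {"motion": [[[0,0,0],[0,0,2],0.7],[[0,0,0],[0,0,2],0.7],[[0,0,0],[0,0,0],0.7]]}}

```text
time: 12.47
position: [0.4977, 0.2189, 0.1419]
tool_rot: [2.728, 1.558, 0.002]
ft_force: [0.5, 1.3, -2.3]
grip_width: 0.557
```

```bash
python3 -c "
from h import *
go(.498,.2183,.143,67)
print(ctrl.get_state()['torque'])
"
```

```text
t 12.4667 pos [0.4977 0.2189 0.1419] yaw 59.45 tilt 0.06 F [ 0.5  1.3 -2.3] w 0.5565037828201942
tool shift mm [-0.3  0.6 -1.1] turn z -7.5 j [ 0.38  0.26 -0.95  1.79  0.23  1.21 -1.17]
[ 0.21503741 -0.10393417 -0.00910703]
```

The press force is gone, so the keyway may be over the key. I'll test by lowering slightly.

Request:
{"op": "arm_command", "data": {"motion": [[[0,0,0.5],[0,0,1],0.7],[[0,0,0.5],[0,0,0],0.7],[[0,0,0.5],[0,0,0],0.7],[[0,0,0],[0,0,0],0.7]]}}

```text
time: 12.8
position: [0.4969, 0.2184, 0.1395]
tool_rot: [-2.741, -1.535, 0.002]
ft_force: [-0.1, 0.5, -4.1]
grip_width: 0.56
```

```bash
python3 -c "
from h import *
go(.498,.2183,.143,67)
print(ctrl.get_state()['torque'])
"
```

```text
t 12.8 pos [0.4969 0.2184 0.1395] yaw 58.48 tilt 0.06 F [-0.1  0.5 -4.1] w 0.5598997593721581
tool shift mm [ 0.4  1.  -3.5] turn z -8.5 j [ 0.37  0.26 -0.95  1.79  0.23  1.21 -1.19]
[ 0.23723099 -0.04068052  0.02033209]
```

Request:
{"op": "arm_command", "data": {"motion": [[[0,0,0.7],[0,0,1],0.7],[[0,0,0.7],[0,0,0.5],0.7],[[0,0,0.7],[0,0,0],0.7],[[0,0,0.7],[0,0,0],0.7],[[0,0,0],[0,0,0],0.7]]}}

```text
time: 13.22
position: [0.4972, 0.2186, 0.1371]
tool_rot: [2.761, 1.498, -0.0]
ft_force: [-0.3, 0.9, -3.7]
grip_width: 0.559
```

```bash
python3 -c "
from h import *
go(.498,.2183,.123,67)
print(ctrl.get_state()['torque'])
"
```

```text
t 13.2167 pos [0.4972 0.2186 0.1371] yaw 56.95 tilt 0.02 F [-0.3  0.9 -3.7] w 0.5591072982260397
tool shift mm [ 0.2  0.9 14.1] turn z -10.0 j [ 0.37  0.26 -0.94  1.79  0.23  1.2  -1.22]
[ 0.18975625 -0.05582756 -0.02313956]
```

It moves freely below the key's top. Continuing down; home should be at TCP z ≈ 0.123.

Request:
{"op": "arm_command", "data": {"motion": [[[0,0,1],[0,0,0],0.7],[[0,0,1],[0,0,0],0.7],[[0,0,1],[0,0,0],0.7],[[0,0,1],[0,0,0],0.7],[[0,0,0],[0,0,0],0.7]]}}

```text
time: 13.63
position: [0.4971, 0.2187, 0.133]
tool_rot: [2.761, 1.498, -0.0]
ft_force: [-0.9, 0.5, -3.7]
grip_width: 0.56
```

```bash
python3 -c "
from h import *
go(.498,.2183,.123,67)
print(ctrl.get_state()['torque'])
"
```

```text
t 13.6333 pos [0.4971 0.2187 0.133 ] yaw 56.95 tilt 0.02 F [-0.9  0.5 -3.7] w 0.5598159640056408
tool shift mm [ 0.2  1.  10. ] turn z -10.0 j [ 0.37  0.27 -0.94  1.8   0.23  1.19 -1.22]
[ 0.13731059 -0.0291303   0.01793456]
```

Request:
{"op": "arm_command", "data": {"motion": [[[0,0,1],[0,0,0],0.7],[[0,0,1],[0,0,0],0.7],[[0,0,1],[0,0,0],0.7],[[0,0,1],[0,0,0],0.7],[[0,0,0],[0,0,0],0.7]]}}

```text
time: 14.05
position: [0.4971, 0.2187, 0.1291]
tool_rot: [2.761, 1.498, -0.0]
ft_force: [-0.4, 1.2, -3.8]
grip_width: 0.563
```

Request:
{"op": "arm_command", "data": {"motion": [[[0,0,1],[0,0,0],0.7],[[0,0,1],[0,0,0],0.7],[[0,0,1],[0,0,0],0.7],[[0,0,0],[0,0,0],0.7]]}}

```text
time: 14.38
position: [0.4971, 0.2188, 0.126]
tool_rot: [-2.761, -1.498, 0.0]
ft_force: [-0.1, 1.4, -4.2]
grip_width: 0.56
```

Request:
{"op": "arm_command", "data": {"motion": [[[0,0,0.5],[0,0,0],0.7],[[0,0,0.5],[0,0,0],0.7],[[0,0,0.5],[0,0,0],0.7],[[0,0,0],[0,0,0],0.7]]}}

```text
time: 14.72
position: [0.4972, 0.2188, 0.1247]
tool_rot: [-2.761, -1.498, 0.0]
ft_force: [-0.5, 0.5, -3.6]
grip_width: 0.555
```

Request:
{"op": "arm_command", "data": {"motion": [[[0,0,0.5],[0,0,0],0.7],[[0,0,0.5],[0,0,0],0.7],[[0,0,0],[0,0,0],0.7]]}}

```text
time: 14.97
position: [0.4972, 0.2188, 0.1237]
tool_rot: [-2.761, -1.498, 0.0]
ft_force: [0.1, 0.2, -2.7]
grip_width: 0.558
```

Request:
{"op": "arm_command", "data": {"motion": [[[0,0,0.5],[0,0,0],0.7],[[0,0,0],[0,0,0],0.7]]}}

```text
time: 15.13
position: [0.4972, 0.2188, 0.1232]
tool_rot: [-2.761, -1.498, 0.0]
ft_force: [-0.2, 0.6, -2.3]
grip_width: 0.555
```

Request:
{"op": "arm_command", "data": {"motion": [[[0,0,0.5],[0,0,0],0.7],[[0,0,0],[0,0,0],0.7]]}}

```text
time: 15.3
position: [0.4972, 0.2188, 0.1229]
tool_rot: [2.761, 1.498, -0.0]
ft_force: [-0.8, 1.1, -1.1]
grip_width: 0.559
```

Contact starts exactly at the expected home height. I'll press a little more to confirm, then release.

Request:
{"op": "arm_command", "data": {"motion": [[[0,0,0.5],[0,0,0],0.7],[[0,0,0.5],[0,0,0],0.7],[[0,0,0],[0,0,0],0.7]]}}

```text
time: 15.55
position: [0.4972, 0.219, 0.1228]
tool_rot: [2.761, 1.498, -0.0]
ft_force: [-4.1, -0.6, 5.3]
grip_width: 0.56
```

```bash
python3 -c "
from h import *
go(.498,.2183,.123,67)
print(ctrl.get_state()['torque'])
"
```

```text
t 15.55 pos [0.4972 0.219  0.1228] yaw 56.96 tilt 0.03 F [-4.1 -0.6  5.3] w 0.5597468139870442
tool shift mm [-0.2  1.  -0.2] turn z -10.0 j [ 0.36  0.28 -0.94  1.81  0.25  1.18 -1.23]
[-0.19364877  0.72149277 -0.02902243]
```

The pulley is seated: Fz +5 N and z no longer drops. I'll open, then raise.

Request:
{"op": "arm_command", "data": {"motion": [[[0,0,-0.8],[0,0,0],0.6],[[0,0,0],[0,0,0],0.4],[[0,0,0],[0,0,0],0.2],[[0,0,0],[0,0,0],0.1],[[0,0,0],[0,0,0],0.1],[[0,0,0],[0,0,0],0.1]]}}

```text
time: 16.05
position: [0.4975, 0.2186, 0.1226]
tool_rot: [2.762, 1.497, 0.001]
ft_force: [0.2, -0.2, -0.6]
grip_width: 0.815
```

```bash
python3 -c "
from h import *
go(.498,.2183,.123,67)
im,d=optics.get_image('scene'); cv2.imwrite('pics/s4.png',cv2.resize(im[140:300,260:460],None,fx=3,fy=3,interpolation=2))
"
```

```text
t 16.05 pos [0.4975 0.2186 0.1226] yaw 56.94 tilt 0.02 F [ 0.2 -0.2 -0.6] w 0.8148830630956011
tool shift mm [-0.   0.6 -0.4] turn z -10.1 j [ 0.36  0.28 -0.94  1.81  0.25  1.17 -1.23]
```

View pics/s4.png

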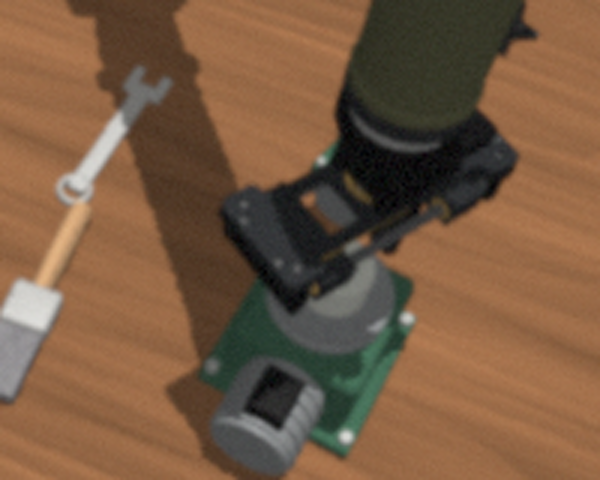

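The fingers are off the boss and the pulley is down on the unit at about (330,310). I'll lift straight up and back off so the cameras can see it.

Request:
{"op": "arm_command", "data": {"motion": [[[0,0,-5],[0,0,0],0.1],[[0,0,-10],[0,0,0],0.1],[[0,0,-20],[0,0,0],0.1],[[0,0,-30],[0,0,0],0.1],[[0,0,-30],[0,0,0],0.1],[[0,0,-25],[0,0,0],0.1],[[0,0,0],[0,0,0],0.1]]}}

```text
time: 16.68
position: [0.4998, 0.2208, 0.249]
tool_rot: [2.759, 1.497, 0.015]
ft_force: [1.2, 0.7, 0.7]
grip_width: 0.896
```

Request:
{"op": "arm_command", "data": {"motion": [[[-30,0,0],[0,0,0],0.1],[[-35,0,0],[0,0,0],0.1],[[-35,0,0],[0,0,0],0.1],[[-35,0,0],[0,0,0],0.1],[[-35,0,0],[0,0,0],0.1],[[0,0,0],[0,0,0],0.1],[[0,0,0],[0,0,0],0.1]]}}

```text
time: 17.27
position: [0.4041, 0.0748, 0.2431]
tool_rot: [2.762, 1.491, 0.001]
ft_force: [0.8, 1.9, -0.3]
grip_width: 0.898
```

```bash
python3 -c "
from h import *
go(.498,.2183,.123,67)
S,d=optics.get_image('scene'); T,dt=optics.get_image('top')
cv2.imwrite('pics/f_top.png',T); cv2.imwrite('pics/f_scene.png',S)
cv2.imwrite('pics/f_o.png',np.vstack([np.hstack([ortho('top',T,.4985,.2185,z),ortho('scene',S,.4985,.2185,z)]) for z in(.104,.136)]))
K,D,R,t=cam('scene')
for n,dd in(('scene',d),('top',dt)):
  v,u=np.nonzero(dd>0);P=pts(n,np.c_[u,v],dd[v,u]); r=np.hypot(P[:,0]-.4985,P[:,1]-.2185)
  print(n,'boss ring z',np.median(P[(r<.023)&(r>.016),2]),'rim z',np.median(P[(r<.043)&(r>.03),2]))
"
```

```text
t 17.2667 pos [0.4041 0.0748 0.2431] yaw 56.73 tilt 0.15 F [ 0.8  1.9 -0.3] w 0.8982108525228022
tool shift mm [171.6  -0.5 120. ] turn z -10.3 j [ 0.66 -0.25 -0.76  1.93 -0.17  1.4  -0.63]
scene boss ring z 0.13569441654662906 rim z 0.10409663654017998
top boss ring z 0.13633366231509708 rim z 0.1044430651799124
```

View pics/f_o.png

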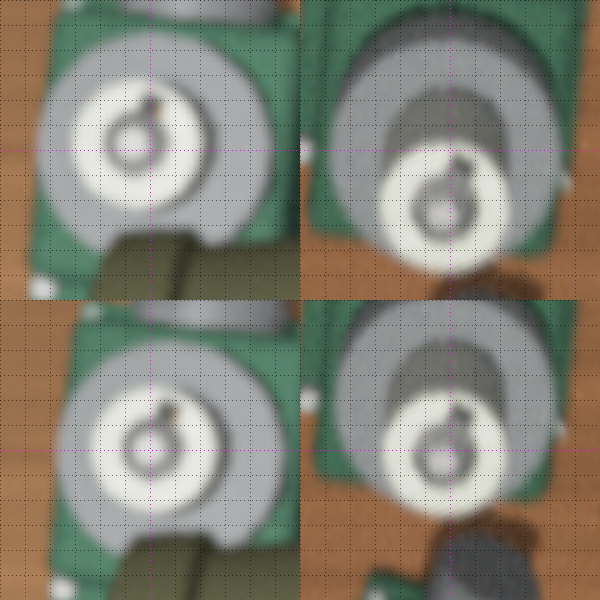

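View pics/f_scene.png

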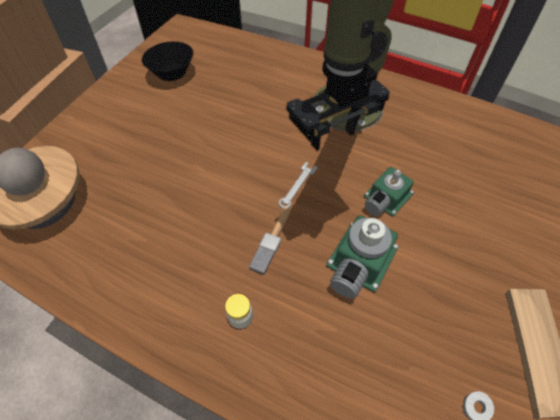

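The boss top reads 0.136 and the rim 0.104, exactly the fully home heights. The brass shows in the keyway, the shaft is centred in the bore, and the wrench, brush and jar are where they were. Handing in.

```bash
python3 -c "
from h import *
print(ctrl.close_job())"
```

```text
the job is handed in; nothing more can be done
None
```

The pulley is fully home on the large gear unit's shaft, with its keyway over the key and the gripper released. I handed the job in at about 17 s of the 64 s allowed.

**What I did**
- **Grip:** I gripped the boss twice, the second time at right angles to the first, so it was centred on the tool.
- **Fit:** I lowered the pulley over the shaft until it stopped on the key at about 6 N. I then turned it about 8° under that light pressure until it dropped.
- **Seating:** I lowered it in steps of 1 mm or less to the shoulder, then pressed with about 9 N to confirm it was seated. After that I let go and backed the arm away.

**Last checks**
- **Height:** Depth readings put the boss top at 0.136 m and the rim at 0.104 m, exactly what fully home should give.
- **Fit:** The shaft shows centred in the bore, with brass visible in the keyway.
- **Other things:** By eye, the wrench, brush and jar had not moved.
- **Force:** No wrist reading at the end of a move was above about 10 N.

**Disagreements**
- The two cameras differed by about 3 mm in y, but they agreed on the offset from pulley to shaft.
- On the way down, the shaft pushed sideways on the pulley with about 4 N. I shifted the tool about 1 mm to relieve it.

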